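# Re-spring two leaning strut mounts on the lab bench

## Task

Fit the two compression springs to the spring mounts: thread the wide spring over the thick leaning rod and the narrow spring over the thin leaning rod, twisting a little if the coils snag, until each sits fully home, flat on the flange at the foot of its rod, and let go. Leave the two vials, the dropper bottle and the marker as they stand or lie.

Things in the scene. Friction and masses are not known exactly. Their poses are not given: they have to be found in the camera images.
- wide_spring: Wide compression spring of bare steel wire, standing loose and upright on the worktop, about 90 g: outer diameter 46 mm, clear bore 33 mm, wire 6 mm, 80 mm long, with a flat closed coil at each end; the same either way up. It is stiff: it neither compresses nor bends at hand forces. Origin at the centre of its underside, z along its axis. Turned to any angle about its axis.
- narrow_spring: Narrow compression spring of bare steel wire, standing loose and upright on the worktop, about 60 g: outer diameter 31.5 mm, clear bore 19.5 mm, wire 5.5 mm, 80 mm long, with a flat closed coil at each end; the same either way up. It is stiff: it neither compresses nor bends at hand forces. Origin at the centre of its underside, z along its axis. Turned to any angle about its axis.
- wide_spring_mid (a point): Middle of the wide spring, on its axis, 40 mm from either end.
- narrow_spring_mid (a point): Middle of the narrow spring, on its axis, 40 mm from either end.
- thick_mount: Thick-rod bench mount fixed to the worktop: aluminium foot plate 110 x 80 x 12 mm with four cap screws (up to z = 17 mm), carrying one steel rod that leans 30 degrees from vertical towards the body's -x axis. Origin on the worktop under the centre of the rod's flange, which is 40 mm above the worktop; the plate reaches from x = -43 to +67 mm and y = -40 to +40 mm. z up.
- thin_mount: Thin-rod bench mount fixed to the worktop: aluminium foot plate 110 x 80 x 12 mm with four cap screws (up to z = 17 mm), carrying one steel rod that leans 30 degrees from vertical towards the body's -x axis. Origin on the worktop under the centre of the rod's flange, which is 40 mm above the worktop; the plate reaches from x = -43 to +67 mm and y = -40 to +40 mm. z up.
- thick_rod: Leaning steel rod of the thick-rod mount, diameter 28.5 mm, on a round flange (diameter 56 mm). Origin at the centre of the flange's upper face, 40 mm above the worktop; z along the rod to its tip, 30 degrees from vertical; y level. Ends 76 mm above the flange; the last 14 mm taper to a nose about 13 mm across. 45 mm up, on the +y side, a round bump 2.25 mm proud may catch the coils.
- thin_rod: Leaning steel rod of the thin-rod mount, diameter 15 mm, on a round flange (diameter 42 mm). Origin at the centre of the flange's upper face, 40 mm above the worktop; z along the rod to its tip, 30 degrees from vertical; y level. Ends 76 mm above the flange; the last 14 mm taper to a nose about 7 mm across. 45 mm up, on the +y side, a round bump 2.25 mm proud may catch the coils.
- vial_a: Bystander: screw-cap reagent vial, diameter 30 mm, 65 mm tall, upright, 58 to 68 mm (centre to centre) from the wide spring. Origin at the centre of its underside, z up.
- dropper_a: Bystander: dropper bottle with black teat, diameter 29 mm, 100 mm tall, upright, 52 to 62 mm (centre to centre) from the narrow spring. Origin at the centre of its underside, z up.
- vial_b: Bystander: screw-cap reagent vial, diameter 30 mm, 73 mm tall, upright behind and between the two mounts. Origin at the centre of its underside, z up.
- marker_a: Bystander: felt marker lying on the worktop near the front edge, 124 mm long along its own y axis, 13 mm thick. Origin at its middle, underneath.
Things that resemble listed ones, but are neither listed nor needed, are in the scene too. What is shaped like the thick_mount but orange is not meant.

How it is judged:
At the end, for the whole second after the job is handed in: Each spring is threaded on its own rod (wide on thick, narrow on thin): its middle is 35 to 45 mm above the flange along the rod and within 7 mm of the rod's axis in each direction, its axis within 0.14 rad of the rod's, at rest (under 0.02 m/s) and not touched by the fingers (z of wide_spring_mid in the frame of thick_rod between 0.035 and 0.045 m and x of wide_spring_mid in the frame of thick_rod between -0.007 and 0.007 m and y of wide_spring_mid in the frame of thick_rod between -0.007 and 0.007 m and angle between the z axis of wide_spring and the z axis of thick_rod, either way round below 0.14 rad and linear speed of each of wide_spring, narrow_spring below 0.02 m/s and contact force between each of wide_spring, narrow_spring and the fingers below 0.1 N and z of narrow_spring_mid in the frame of thin_rod between 0.035 and 0.045 m and x of narrow_spring_mid in the frame of thin_rod between -0.007 and 0.007 m and y of narrow_spring_mid in the frame of thin_rod between -0.007 and 0.007 m and angle between the z axis of narrow_spring and the z axis of thin_rod, either way round below 0.14 rad).
It fails at once if the smaller vial is shifted more than 25 mm or tipped (distance of vial_a from where it was at the start of the episode above 0.025 m or angle between vial_a's own z axis and vertical above 0.4 rad).
It fails at once if the dropper bottle is shifted more than 25 mm or tipped (distance of dropper_a from where it was at the start of the episode above 0.025 m or angle between dropper_a's own z axis and vertical above 0.4 rad).
It fails at once if the larger vial is shifted more than 25 mm or tipped (distance of vial_b from where it was at the start of the episode above 0.025 m or angle between vial_b's own z axis and vertical above 0.4 rad).
It fails at once if the marker is shifted more than 25 mm (distance of marker_a from where it was at the start of the episode above 0.025 m).
It also fails if it takes over 59 s, if anything falls off the work surface, if the arm or the gripper's body presses on something with over 40 N, if the wrist force passes 120 N, or if a joint passes its speed limit or range.

## Robot

A 7-joint arm with a two-finger parallel gripper is mounted at the origin on a cart in front of the work surface, level with it; the furniture and walls round the work are solid. World frame = base frame: x ahead of the robot, y to its left, z up, the work surface at z = 0. Lengths are in m, angles in rad, forces in N, time in s.
With the tool pointing down it reaches from about 0.4 to 0.85 m from the base axis. Payload 4.5 kg.
Tool frame: the origin (TCP) lies on the centre line of the jaws, within the pads' length; the fingertips stand 11 mm ahead of it and the grasp point (between the pads) lies 8 mm behind it; z points along the fingers, x is the direction in which the jaws open and shut, and the axes are right-handed (so a half turn about z gives the same grasp; the last joint's range is limited). The gripper opens to 88 mm and grips with 3 to 60 N. Pads are 18 mm wide; open, the fingers measure 123 mm over their backs; the gripper's body (75 mm by 187 mm) begins 45 mm behind the grasp point.
Start: joints at [-1.069, 0.689, -0.195, 1.565, 0.157, 0.902, -0.215], TCP at [0.282, 0.558, 0.25] pointing down, gripper open.
Joint ranges: [-3.01, 3.01], [-0.46, 2.08], [-1.47, 1.51], [0.13, 2.56], [-1, 4.14], [0.04, 2.09], [-2.66, 2.66]. Speed limits (rad/s): [2.57, 2.57, 3.14, 3.14, 3.14, 3.14, 3.14].

## Interface

Orientations are given as a unit quaternion [x, y, z, w].
In Python, from plant import r, vision, order, nets gives the robot as it stands.
- The arm moves only by the tool send_rows, never from a script. Its argument "series" is a list of rows, each an object with "delta_pos": the shift along the tool's x, y, z in cm, a list of three; "turn": the turn about the tool's z in degrees; "jaw": the closure, from 0 (fully open) to 1 (shut). In form: [{"delta_pos": [x, y, z], "turn": turn, "jaw": jaw}, ...]. A call has 1 to 8 rows; each row is the pose to reach, as a shift and turn from the pose commanded when the call began, along the tool's axes at that moment; what a row does not reach only later rows make up. A row lasts 1/12 s, in which the tool goes at most 41.7 mm and 7.16 degrees, less where a joint would pass 70% of its speed; a pose out of reach is approached as far as the arm can. A call with a gripper value outside its range is refused whole. The fingers move at their own pace and stop on an object; "force" is the grip in N (left out, the last holds). Time passes only in rows, so rows that repeat a pose let the fingers close. It gives the time, the measured TCP pose, the force and the opening at its end, in the units of the state.
- r.get_state(): the state, without advancing time (a new reading comes with each control period).
- vision.snapshot(name): name is "scene" or "top"; returns the picture (420x560x3 uint8, blue, green, red); there is no depth.
- vision.camera_params(name): a dict with "intrinsics" (3x3 intrinsics, pixels), "extrinsics" (4x4, takes a point from world to camera coordinates). Camera axes: x right, y down, z forward; pixel columns grow to the right and rows downward; lengths in m; the calibration is good to about 2 mm. A picture is of the moment at which its call begins. camera_params takes no time and is no camera call.
- order.finish_job(): hands the job in, once; it reports no verdict.
Trained networks look in the newest picture that a camera, given by its name, has taken for a name from the list of things; names that differ only in an ending like _2 or _b are one class to them, and where a whole thing is asked for, a point or a joint stands for the part that bears it (a point fixed in the world has none). Each returns a list of dicts, best first, with "score" (0 to 1); they miss things now and then, are a little off and sometimes report something else, mostly with a low value. They report only what shows in the picture. A call takes as long as a camera call. They do not tell look-alikes from the thing itself.
- nets.boxes_of(camera, label): "location" ([row, column] as shares, 0 to 1, of the picture: columns of its width, rows of its height, amid what is visible of it).
- nets.trace(camera, label): "region" (420x560 bool, what is visible of it) and "location" ([row, column] as shares, 0 to 1, of the picture: columns of its width, rows of its height, amid what is visible of it).
The state is a dict: "clock": time; "q": joint angles; "qd": joint speeds; "joint_torque": joint torques, N m; "tool_pos": TCP position; "eef_rot": TCP orientation; "contact_force": force on the tool from outside, world axes, zero at the start; "moment": the same for the moment, N m; "opening": opening from 0.0 (shut) to 1.0 (fully open).
Only numpy, scipy, OpenCV 4.12 (cv2) and the standard library are available. Lean on these libraries where they do the work, as an engineer would, in place of code of your own. Each camera call takes 0.05 s, during which the arm holds its last target.

## Working session

There is one attempt and no reset: what is moved stays moved. The work goes in short steps, Python scripts to look and compute and a tool call to move; the robot and the scene stay as the last step left them, time stands still between calls to the robot, and variables do not carry over. Pictures are saved under pics/ and viewed, and the job is handed in when it is done.

Besides the shell and the picture viewer there is one more tool, called after "Call:" as name(argument=value, ...) on one line, values as JSON. send_rows: Moves the arm, as the interface text tells. Its arguments: {"type":"object","properties":{"series":{"type":"array"},"force":{"type":"number"}},"required":["series"]}

```bash
ls; mkdir -p pics; python3 - <<'E'
from plant import r, vision, order, nets
import cv2, numpy as np
s=r.get_state()
for k,v in s.items(): print(k,np.round(v,3))
for c in("scene","top"):
    im=vision.snapshot(c); cv2.imwrite(f"pics/{c}0.png",im)
    p=vision.camera_params(c); print(c,np.round(p["intrinsics"],1).tolist(),np.round(p["extrinsics"],4).tolist())
E
```

```text
pics
clock 0.0
q [-1.069  0.69  -0.195  1.566  0.157  0.902 -0.215]
qd [-0.    -0.001 -0.001 -0.002 -0.001 -0.001 -0.001]
joint_torque [ 1.0000e-03 -5.2755e+01 -1.2670e+00 -1.5344e+01 -5.3000e-02  7.0000e-03
  0.0000e+00]
tool_pos [0.282 0.557 0.249]
eef_rot [ 0.852  0.524 -0.001  0.001]
contact_force [ 0.682 -0.139  0.561]
moment [-0.024 -0.006  0.001]
opening 1.004
scene [[496.0, 0.0, 280.0], [0.0, 496.0, 205.5], [0.0, 0.0, 1.0]] [[0.4988, -0.8667, 0.0017, -0.1618], [-0.4268, -0.2473, -0.8699, 0.3165], [0.7544, 0.4331, -0.4933, 1.2228], [0.0, 0.0, 0.0, 1.0]]
top [[429.5, 0.0, 278.0], [0.0, 429.5, 215.5], [0.0, 0.0, 1.0]] [[0.0211, -0.9997, -0.0129, 0.1524], [-0.9967, -0.02, -0.0792, 0.5612], [0.0789, 0.0146, -0.9968, 1.5388], [0.0, 0.0, 0.0, 1.0]]
```

View pics/scene0.png

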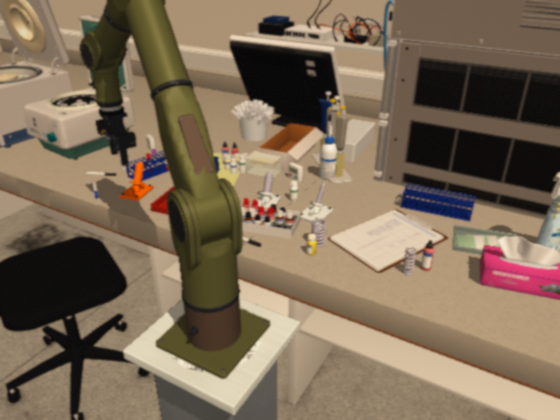

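View pics/top0.png

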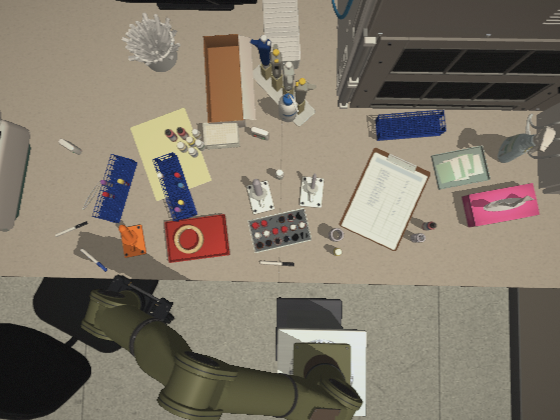

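```bash
python3 - <<'E'
import cv2
t=cv2.imread("pics/top0.png"); s=cv2.imread("pics/scene0.png")
cv2.imwrite("pics/t1.png",cv2.resize(t[160:275,235:445],None,fx=3.8,fy=3.8,interpolation=cv2.INTER_CUBIC))
cv2.imwrite("pics/s1.png",cv2.resize(s[160:285,235:445],None,fx=3.8,fy=3.8,interpolation=cv2.INTER_CUBIC))
E
```

```text
(no output)
```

View pics/t1.png

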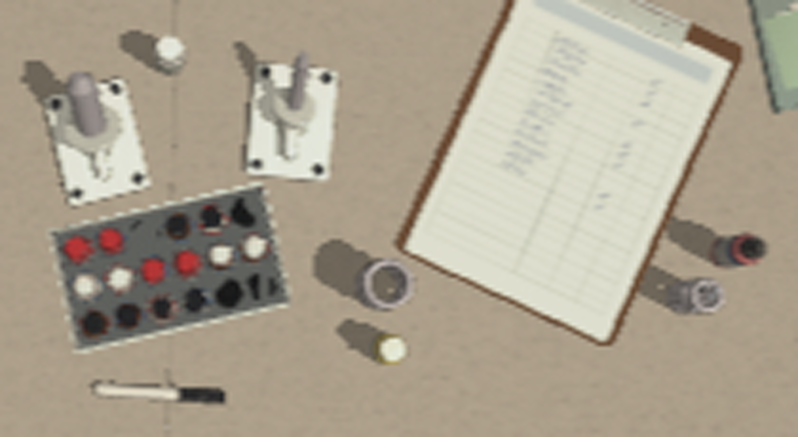

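View pics/s1.png

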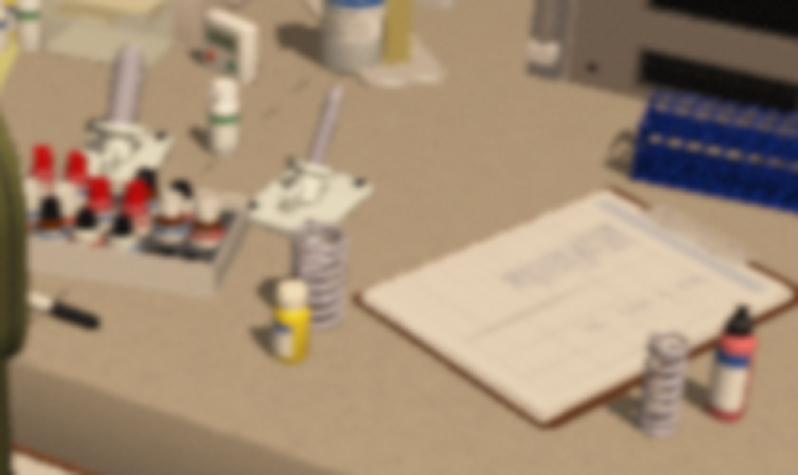

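```bash
cat > h.py <<'E'
import numpy as np, cv2
from plant import r, vision, order, nets
def proj(c,P):
    p=vision.camera_params(c);K=np.array(p["intrinsics"]);T=np.array(p["extrinsics"])
    P=np.atleast_2d(P); q=P@T[:3,:3].T+T[:3,3]; q=q@K.T; return q[:,:2]/q[:,2:]
def unproj(c,uv,z):
    p=vision.camera_params(c);K=np.array(p["intrinsics"]);T=np.array(p["extrinsics"])
    d=T[:3,:3].T@np.linalg.solve(K,[uv[0],uv[1],1]); o=-T[:3,:3].T@T[:3,3]
    return o+d*(z-o[2])/d[2]
E
python3 - <<'E'
from h import *
import pickle
out={}
for c in("scene","top"):
    for n in("wide_spring","narrow_spring","thick_mount","thin_mount","vial_a","dropper_a","thick_rod","thin_rod"):
        L=nets.trace(c,n); out[c,n]=L
        for d in L[:5]:
            v,u=np.nonzero(d["region"]); 
            print(c,n,round(d["score"],2),len(u),[round(u.mean(),1),round(v.mean(),1)],u.min(),u.max(),v.min(),v.max(), np.round(unproj(c,(u.mean(),v.mean()),0.04),3)[:2])
pickle.dump(out,open("m.pkl","wb")); print(r.get_state()["clock"])
E
```

```text
scene wide_spring 0.65 235 [np.float64(318.9), np.float64(230.8)] 312 324 219 244 [ 0.498 -0.041]
scene narrow_spring 0.56 306 [np.float64(408.1), np.float64(260.2)] 402 415 247 274 [ 0.485 -0.332]
scene thick_mount 0.76 360 [np.float64(266.5), np.float64(192.6)] 257 278 173 206 [0.634 0.234]
scene thick_mount 0.6 606 [np.float64(136.3), np.float64(184.9)] 120 152 161 200 [0.444 0.682]
scene thin_mount 0.7 164 [np.float64(310.7), np.float64(244.4)] 306 315 234 254 [ 0.417 -0.053]
scene thin_mount 0.69 472 [np.float64(315.2), np.float64(208.5)] 300 330 183 221 [0.619 0.032]
scene vial_a 0.59 150 [np.float64(292.6), np.float64(190.5)] 289 296 180 200 [0.695 0.161]
scene vial_a 0.52 189 [np.float64(310.5), np.float64(244.9)] 306 315 234 255 [ 0.414 -0.054]
scene dropper_a 0.84 250 [np.float64(426.4), np.float64(256.4)] 421 431 241 270 [ 0.53  -0.373]
scene thick_rod 0.64 236 [np.float64(266.6), np.float64(187.1)] 259 272 172 202 [0.67  0.256]
scene thick_rod 0.61 206 [np.float64(137.5), np.float64(175.6)] 132 142 163 189 [0.504 0.733]
scene thick_rod 0.6 378 [np.float64(318.8), np.float
[... 650 characters left out ...]
11.1), np.float64(191.4)] 299 323 174 207 [0.646 0.046]
top vial_a 0.63 56 [np.float64(335.7), np.float64(251.2)] 332 340 248 255 [ 0.433 -0.045]
top dropper_a 0.36 113 [np.float64(335.6), np.float64(234.1)] 328 342 228 240 [ 0.494 -0.044]
top thick_rod 0.8 282 [np.float64(127.1), np.float64(235.4)] 118 136 225 245 [0.474 0.705]
top thick_rod 0.78 217 [np.float64(257.9), np.float64(191.0)] 252 266 180 200 [0.644 0.238]
top thick_rod 0.23 57 [np.float64(278.3), np.float64(174.0)] 275 282 170 178 [0.707 0.166]
top thin_rod 0.59 112 [np.float64(311.8), np.float64(186.9)] 307 316 176 194 [0.662 0.044]
top thin_rod 0.41 91 [np.float64(417.0), np.float64(237.8)] 411 423 234 242 [ 0.487 -0.334]
0.9
```

```bash
cat > model.py <<'E'
from h import *
import pickle
from scipy.optimize import minimize
S=4
def hull(c,P,m):
    q=proj(c,P); h=cv2.convexHull(((q+0.5)*S-0.5).astype(np.float32)).astype(np.int32)
    cv2.fillConvexPoly(m,h,1)
def ring(rad,z,n=24):
    a=np.linspace(0,2*np.pi,n,endpoint=False); return np.c_[rad*np.cos(a),rad*np.sin(a),0*a+z]
def R(yaw): c,s=np.cos(yaw),np.sin(yaw); return np.array([[c,-s,0],[s,c,0],[0,0,1]])
A=np.array([[np.cos(-np.pi/6),0,np.sin(-np.pi/6)],[0,1,0],[-np.sin(-np.pi/6),0,np.cos(-np.pi/6)]]) # tilt to -x
def mount_parts(x,y,yaw,rod,fl):
    T=lambda P: P@R(yaw).T+[x,y,0]
    box=np.array([[a,b,z] for a in(-.043,.067) for b in(-.04,.04) for z in(0,.012)])
    rd=np.r_[ring(rod/2,0),ring(rod/2,.062),ring(rod*.235,.076)]@A.T+[0,0,.04]
    f=np.r_[ring(fl/2,0),ring(fl/2,-.006)]@A.T+[0,0,.04]
    return [T(box),T(rd),T(f)]
def cyl(x,y,d,h): return [np.r_[ring(d/2,0),ring(d/2,h)]+[x,y,0]]
def render(c,parts):
    m=np.zeros((420*S,560*S),np.uint8)
    for P in parts: hull(c,P,m)
    return m
def iou(c,parts,reg):
    m=cv2.resize(render(c,parts).astype(np.float32),(560,420),interpolation=cv2.INTER_AREA); g=reg.astype(np.float32)
    return np.minimum(m,g).sum()/np.maximum(m,g).sum()
E
python3 - <<'E'
from model import *
M=pickle.load(open("m.pkl","rb"))
g=lambda c,n,i=0:M[c,n][i]["region"]
def fit(name,f,x0,masks):
    best=None
    for cams in (["top"],["scene"],["top","scene"]):
        def cost(p): return -sum(iou(c,f(p),masks[c]) for c in cams if c in masks)
        sim=np.array([x0]+[np.array(x0)+d for d in np.diag([.01,.01,.15][:len(x0)])])
        o=minimize(cost,x0,method="Nelder-Mead",options=dict(initial_simplex=sim,xatol=2e-4,fatol=1e-4))
        print(name,cams,np.round(o.x,4),round(-o.fun/len(cams),3))
fit("thick",lambda p:mount_parts(*p,.0285,.056),[.62,.232,np.pi+.15],{"top":g("top","thick_mount"),"scene":g("scene","thick_mount")})
fit("thin",lambda p:mount_parts(*p,.015,.042),[.64,.046,np.pi-.05],{"top":g("top","thin_mount"),"scene":g("scene","thin_mount",1)})
fit("wide",lambda p:cyl(*p,.046,.08),[.49,-.045],{"top":g("top","wide_spring"),"scene":g("scene","wide_spring")})
fit("narrow",lambda p:cyl(*p,.0315,.08),[.487,-.333],{"top":g("top","narrow_spring"),"scene":g("scene","narrow_spring")})
fit("vial_a",lambda p:cyl(*p,.03,.065),[.433,-.045],{"top":g("top","vial_a"),"scene":g("scene","vial_a",1)})
fit("dropper",lambda p:cyl(*p,.029,.1),[.53,-.37],{"scene":g("scene","dropper_a")})
E
```

```text
thick ['top'] [0.6369 0.2358 3.3956] 0.949
thick ['scene'] [0.651  0.2397 3.6721] 0.608
thick ['top', 'scene'] [0.6361 0.2359 3.4023] 0.767
thin ['top'] [0.6609 0.0436 3.0651] 0.948
thin ['scene'] [0.6562 0.0448 2.9671] 0.791
thin ['top', 'scene'] [0.6601 0.0441 3.0887] 0.869
wide ['top'] [ 0.491  -0.0437] 0.72
wide ['scene'] [ 0.4917 -0.0423] 0.568
wide ['top', 'scene'] [ 0.4911 -0.0434] 0.645
narrow ['top'] [ 0.4884 -0.3336] 0.872
narrow ['scene'] [ 0.4838 -0.333 ] 0.923
narrow ['top', 'scene'] [ 0.4876 -0.3321] 0.877
vial_a ['top'] [ 0.4322 -0.0454] 0.733
vial_a ['scene'] [ 0.4288 -0.048 ] 0.838
vial_a ['top', 'scene'] [ 0.4313 -0.0464] 0.771
dropper ['top'] [ 0.53 -0.37] -0.0
dropper ['scene'] [ 0.5271 -0.3743] 0.699
dropper ['top', 'scene'] [ 0.5271 -0.3743] 0.35
```

Overlay the fitted models to check.

```bash
python3 - <<'E'
from model import *
objs=[mount_parts(.6365,.2358,3.397,.0285,.056),mount_parts(.6605,.0438,3.07,.015,.042),cyl(.491,-.0435,.046,.08),cyl(.4875,-.333,.0315,.08),cyl(.4315,-.046,.03,.065),cyl(.527,-.374,.029,.1)]
for c,(a,b,e,f) in {"top":(160,275,235,445),"scene":(160,285,235,445)}.items():
    im=cv2.resize(cv2.imread(f"pics/{c}0.png"),None,fx=4,fy=4,interpolation=cv2.INTER_CUBIC)
    for o in objs:
        for P in o:
            h=cv2.convexHull(((proj(c,P)+.5)*4-.5).astype(np.float32)).astype(np.int32); cv2.polylines(im,[h],True,(0,255,0),1)
    cv2.imwrite(f"pics/ov_{c}.png",im[a*4:b*4,e*4:e*4+800])
E
```

```text
(no output)
```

View pics/ov_top.png

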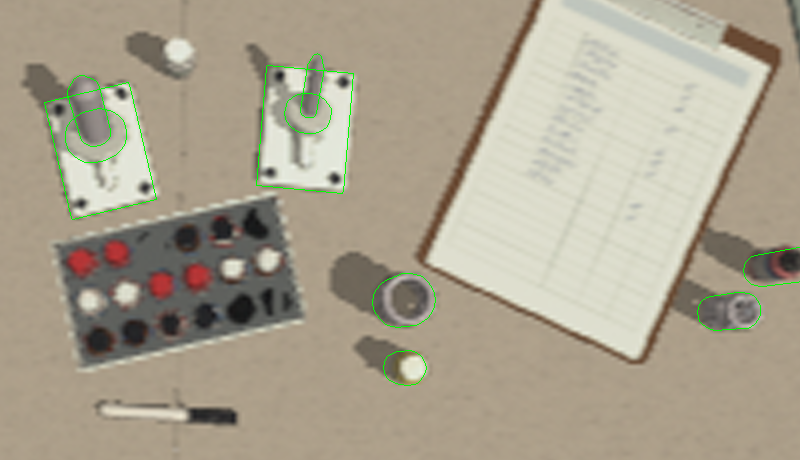

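View pics/ov_scene.png

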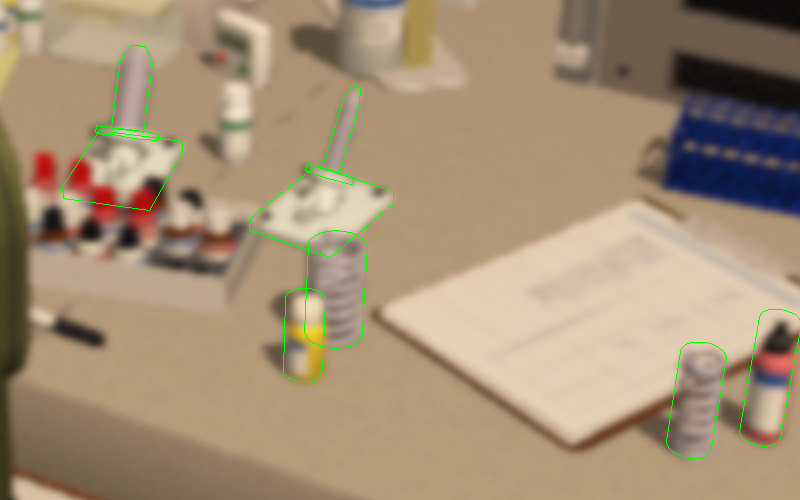

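```bash
cat > plan.py <<'E'
import sys
from h import *
from scipy.spatial.transform import Rotation as Ro
def plan(*targets):
    s=r.get_state(); p=np.array(s["tool_pos"]); Rt=Ro.from_quat(s["eef_rot"]).as_matrix()
    a=np.degrees(np.arctan2(Rt[1,0],Rt[0,0]))
    print("t",round(s["clock"],2),"pos",np.round(p,4),"ang",round(a,1),"open",round(s["opening"],3),"F",np.round(s["contact_force"],1),"tilt",np.round(Rt[:,2],3))
    for t in targets:
        d=Rt.T@(np.array(t[:3])-p)*100
        th=(-(t[3]-a)+90)%180-90 if len(t)>3 else 0
        print(np.round(d,2).tolist(),"turn",round(th,1))
E
python3 -c "
from plan import *
plan((.491,-.0435,.2,104.6),(.491,-.0435,.055,104.6))"
```

```text
t 0.9 pos [0.2818 0.5579 0.2498] ang 63.2 open 1.003 F [ 1.5 -0.4 -0.1] tilt [-0.  0. -1.]
[-44.24, 45.79, 4.97] turn -41.4
[-44.24, 45.79, 19.47] turn -41.4
```

Call:
send_rows(series=[{"delta_pos": [-44.2, 45.8, 3], "turn": -41.4, "jaw": 0}, {"delta_pos": [-44.2, 45.8, 3], "turn": -41.4, "jaw": 0}, {"delta_pos": [-44.2, 45.8, 3], "turn": -41.4, "jaw": 0}, {"delta_pos": [-44.2, 45.8, 3], "turn": -41.4, "jaw": 0}, {"delta_pos": [-44.2, 45.8, 3], "turn": -41.4, "jaw": 0}, {"delta_pos": [-44.2, 45.8, 3], "turn": -41.4, "jaw": 0}, {"delta_pos": [-44.2, 45.8, 3], "turn": -41.4, "jaw": 0}, {"delta_pos": [-44.2, 45.8, 3], "turn": -41.4, "jaw": 0}])

```text
clock: 1.57
tool_pos: [0.3919, 0.2416, 0.2342]
eef_rot: [0.611, 0.791, 0.0, 0.0]
contact_force: [0.8, -0.2, 0.2]
opening: 0.996
```

```bash
python3 -c "
from plan import *
plan((.491,-.0435,.2,104.6),(.491,-.0435,.055,104.6))"
```

```text
t 1.57 pos [0.3919 0.2416 0.2342] ang 104.6 open 0.996 F [ 0.8 -0.2  0.2] tilt [ 0.001  0.001 -1.   ]
[-30.09, 2.39, 3.41] turn 0.0
[-30.1, 2.38, 17.91] turn 0.0
```

Call:
send_rows(series=[{"delta_pos": [-29.5, 2.2, 7], "turn": 0, "jaw": 0}, {"delta_pos": [-29.5, 2.2, 7], "turn": 0, "jaw": 0}, {"delta_pos": [-29.5, 2.2, 7], "turn": 0, "jaw": 0}, {"delta_pos": [-29.5, 2.2, 7], "turn": 0, "jaw": 0}, {"delta_pos": [-29.5, 2.2, 7], "turn": 0, "jaw": 0}, {"delta_pos": [-29.5, 2.2, 7], "turn": 0, "jaw": 0}, {"delta_pos": [-29.5, 2.2, 7], "turn": 0, "jaw": 0}, {"delta_pos": [-29.5, 2.2, 7], "turn": 0, "jaw": 0}])

```text
clock: 2.23
tool_pos: [0.4878, -0.0441, 0.1626]
eef_rot: [0.615, 0.788, -0.002, 0.001]
contact_force: [0.9, 0.2, 0.5]
opening: 1.005
```

```bash
python3 -c "
from plan import *
plan((.491,-.0435,.055,104.6))"
```

```text
t 2.23 pos [ 0.4878 -0.0441  0.1626] ang 104.0 open 1.005 F [0.9 0.2 0.5] tilt [-0.001 -0.004 -1.   ]
[0.03, 0.35, 10.76] turn -0.6
```

Call:
send_rows(series=[{"delta_pos": [0.1, 0.3, 0], "turn": 0, "jaw": 0}, {"delta_pos": [0.1, 0.3, 3], "turn": 0, "jaw": 0}, {"delta_pos": [0.1, 0.3, 6], "turn": 0, "jaw": 0.1}, {"delta_pos": [0.1, 0.3, 8], "turn": 0, "jaw": 0.1}, {"delta_pos": [0.1, 0.3, 8], "turn": 0, "jaw": 0.1}, {"delta_pos": [0.1, 0.3, 8], "turn": 0, "jaw": 0.1}])

```text
clock: 2.73
tool_pos: [0.4894, -0.033, 0.0839]
eef_rot: [0.611, 0.792, -0.0, -0.001]
contact_force: [0.4, 0.4, 1.1]
opening: 0.898
```

```bash
python3 -c "
from plan import *
plan((.491,-.0435,.055,104.6))
for c in('top','scene'):
    im=vision.snapshot(c); cv2.imwrite(f'pics/{c}1.png',cv2.resize(im[170:270,250:400],None,fx=4,fy=4,interpolation=cv2.INTER_CUBIC))
"; python3 -c "
import cv2
a=cv2.imread('pics/top1.png');b=cv2.imread('pics/scene1.png')
cv2.imwrite('pics/c1.png',cv2.resize(cv2.vconcat([a,b]),(450,600)))"
```

```text
t 2.73 pos [ 0.4894 -0.033   0.0839] ang 104.7 open 0.898 F [0.4 0.4 1.1] tilt [-0.001  0.001 -1.   ]
[-1.06, -0.11, 2.89] turn 0.1
```

View pics/c1.png

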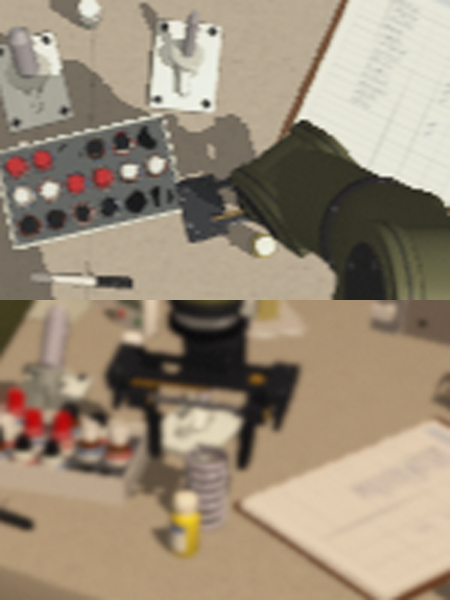

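Call:
send_rows(series=[{"delta_pos": [-1.1, -0.1, 0], "turn": 0, "jaw": 0.1}, {"delta_pos": [-1.1, -0.1, 1], "turn": 0, "jaw": 0.1}, {"delta_pos": [-1.1, -0.1, 2.9], "turn": 0, "jaw": 0.1}, {"delta_pos": [-1.1, -0.1, 2.9], "turn": 0, "jaw": 0.1}, {"delta_pos": [-1.1, -0.1, 2.9], "turn": 0, "jaw": 0.1}])

```text
clock: 3.25
tool_pos: [0.4918, -0.0453, 0.0559]
eef_rot: [0.611, 0.791, 0.0, 0.0]
contact_force: [-0.1, -0.2, 0.5]
opening: 0.898
```

```bash
python3 -c "
from plan import *
plan((.491,-.0435,.055,104.6))"
```

```text
t 3.25 pos [ 0.4918 -0.0453  0.0559] ang 104.6 open 0.898 F [-0.1 -0.2  0.5] tilt [ 0.001  0.    -1.   ]
[0.2, -0.03, 0.09] turn 0.0
```

Call:
send_rows(series=[{"delta_pos": [0.1, 0, 0], "turn": 0, "jaw": 1}, {"delta_pos": [0.1, 0, 0], "turn": 0, "jaw": 1}, {"delta_pos": [0.1, 0, 0], "turn": 0, "jaw": 1}, {"delta_pos": [0.1, 0, 0], "turn": 0, "jaw": 1}, {"delta_pos": [0.1, 0, 0], "turn": 0, "jaw": 1}, {"delta_pos": [0.1, 0, 0], "turn": 0, "jaw": 1}], force=12)

```text
clock: 3.75
tool_pos: [0.4914, -0.0443, 0.0553]
eef_rot: [0.611, 0.791, 0.0, 0.0]
contact_force: [0.3, -0.0, 1.3]
opening: 0.503
```

Call:
send_rows(series=[{"delta_pos": [0, 0, -4], "turn": 0, "jaw": 1}, {"delta_pos": [0, 0, -8], "turn": 0, "jaw": 1}, {"delta_pos": [0, 0, -11], "turn": 0, "jaw": 1}, {"delta_pos": [0, 0, -14], "turn": 0, "jaw": 1}, {"delta_pos": [0, 0, -15], "turn": 0, "jaw": 1}, {"delta_pos": [0, 0, -15], "turn": 0, "jaw": 1}])

```text
clock: 4.25
tool_pos: [0.4926, -0.0449, 0.2074]
eef_rot: [0.612, 0.791, 0.001, 0.002]
contact_force: [0.6, 0.3, -1.4]
opening: 0.503
```

```bash
python3 -c "
from plan import *
plan((.6733,.2454,.2,104.6))"
```

```text
t 4.25 pos [ 0.4926 -0.0449  0.2074] ang 104.6 open 0.503 F [ 0.6  0.3 -1.4] tilt [ 0.005 -0.    -1.   ]
[23.55, 24.78, 0.83] turn -0.0
```

Call:
send_rows(series=[{"delta_pos": [23.5, 24.2, 0.5], "turn": 0, "jaw": 1}, {"delta_pos": [23.5, 24.2, 0.5], "turn": 0, "jaw": 1}, {"delta_pos": [23.5, 24.2, 0.5], "turn": 0, "jaw": 1}, {"delta_pos": [23.5, 24.2, 0.5], "turn": 0, "jaw": 1}, {"delta_pos": [23.5, 24.2, 0.5], "turn": 0, "jaw": 1}, {"delta_pos": [23.5, 24.2, 0.5], "turn": 0, "jaw": 1}, {"delta_pos": [23.5, 24.2, 0.5], "turn": 0, "jaw": 1}, {"delta_pos": [23.5, 24.2, 0.5], "turn": 0, "jaw": 1}])

```text
clock: 4.92
tool_pos: [0.6639, 0.2414, 0.1977]
eef_rot: [0.611, 0.791, -0.002, -0.0]
contact_force: [1.2, -0.4, -0.9]
opening: 0.504
```

Call:
send_rows(series=[{"delta_pos": [0, 0, 0], "turn": 0, "jaw": 1}, {"delta_pos": [0, 0, 0], "turn": 0, "jaw": 1}, {"delta_pos": [0, 0, 0], "turn": 0, "jaw": 1}, {"delta_pos": [0, 0, 0], "turn": 0, "jaw": 1}])

```text
clock: 5.25
tool_pos: [0.6635, 0.2378, 0.1988]
eef_rot: [0.612, 0.791, -0.002, 0.0]
contact_force: [-0.1, -0.2, -1.5]
opening: 0.501
```

```bash
python3 -c "
from plan import *
plan((.6675,.2439,.180,104.6))"
```

```text
t 5.25 pos [0.6635 0.2378 0.1988] ang 104.5 open 0.501 F [-0.1 -0.2 -1.5] tilt [-0.002 -0.003 -1.   ]
[0.49, 0.54, 1.87] turn -0.1
```

Call:
send_rows(series=[{"delta_pos": [0.5, 0.5, 1], "turn": 0, "jaw": 1}, {"delta_pos": [0.5, 0.5, 1.8], "turn": 0, "jaw": 1}, {"delta_pos": [0.5, 0.5, 1.8], "turn": 0, "jaw": 1}, {"delta_pos": [0.5, 0.5, 1.8], "turn": 0, "jaw": 1}])

```text
clock: 5.58
tool_pos: [0.6671, 0.2455, 0.1809]
eef_rot: [0.612, 0.791, -0.001, -0.0]
contact_force: [-0.2, 1.3, -1.6]
opening: 0.499
```

```bash
cat > look.py <<'E'
from plan import *
import sys
from model import mount_parts
def look(n,top=(215,150),scene=(225,140),w=110,h=80,ov=False):
    ims=[]
    for c,(u,v) in (("top",top),("scene",scene)):
        f=vision.snapshot(c); cv2.imwrite(f"pics/raw_{c}_{n}.png",f)
        k=5; im=cv2.resize(f[v:v+h,u:u+w],None,fx=k,fy=k,interpolation=cv2.INTER_CUBIC)
        if ov:
          for o in (mount_parts(.6365,.2358,3.397,.0285,.056),mount_parts(.6605,.0438,3.07,.015,.042)):
            P=o[1]
            hh=cv2.convexHull(((proj(c,P)-[u,v]+.5)*k-.5).astype(np.float32)).astype(np.int32); cv2.polylines(im,[hh],True,(0,255,0),1)
        ims.append(im)
    im=cv2.vconcat(ims); s=min(1,600/im.shape[0]); cv2.imwrite(f"pics/look{n}.png",cv2.resize(im,None,fx=s,fy=s,interpolation=cv2.INTER_AREA))
E
python3 -c "
from look import *
plan((.6675,.2439,.152,104.6)); look(2,ov=True)"
```

```text
t 5.58 pos [0.6671 0.2455 0.1809] ang 104.6 open 0.499 F [-0.2  1.3 -1.6] tilt [-0.002 -0.001 -1.   ]
[-0.17, 0.01, 2.89] turn -0.0
```

View pics/look2.png

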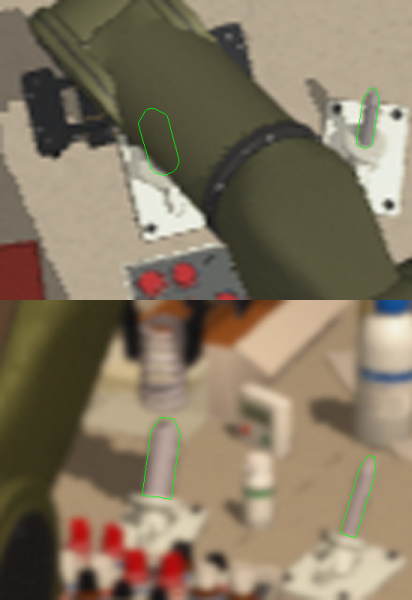

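Call:
send_rows(series=[{"delta_pos": [-0.1, 0, 1], "turn": 0, "jaw": 1}, {"delta_pos": [-0.1, 0, 2], "turn": 0, "jaw": 1}, {"delta_pos": [-0.1, 0, 2.9], "turn": 0, "jaw": 1}, {"delta_pos": [-0.1, 0, 2.9], "turn": 0, "jaw": 1}, {"delta_pos": [-0.1, 0, 2.9], "turn": 0, "jaw": 1}])

```text
clock: 6.1
tool_pos: [0.6673, 0.2451, 0.1518]
eef_rot: [0.611, 0.791, -0.001, -0.001]
contact_force: [-0.5, 0.0, -1.4]
opening: 0.504
```

```bash
python3 -c "
from look import *
plan((.6675,.2439,.152,104.6)); look(3)"
```

```text
t 6.1 pos [0.6673 0.2451 0.1518] ang 104.6 open 0.504 F [-0.5  0.  -1.4] tilt [-0.002 -0.001 -1.   ]
[-0.12, -0.01, -0.02] turn 0.0
```

View pics/look3.png

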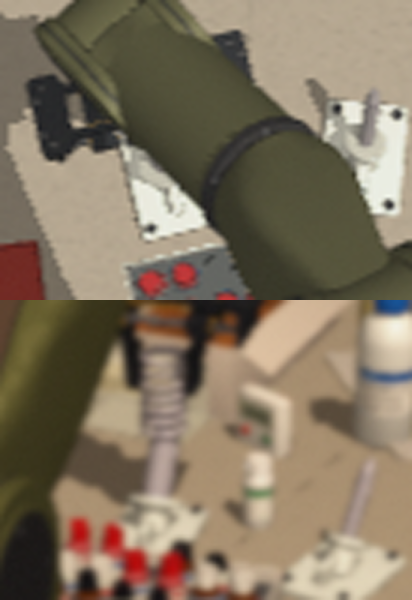

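Call:
send_rows(series=[{"delta_pos": [-0.1, 0, 0], "turn": 0, "jaw": 1}, {"delta_pos": [-0.1, 0.5, 0], "turn": 0, "jaw": 1}, {"delta_pos": [-0.1, 1.0, 0.1], "turn": 0, "jaw": 1}, {"delta_pos": [-0.1, 1.5, 0.2], "turn": 0, "jaw": 1}, {"delta_pos": [-0.1, 2.0, 0.4], "turn": 0, "jaw": 1}, {"delta_pos": [-0.1, 2.5, 0.6], "turn": 0, "jaw": 1}, {"delta_pos": [-0.1, 3.0, 0.9], "turn": 0, "jaw": 1}, {"delta_pos": [-0.1, 3.2, 1.0], "turn": 0, "jaw": 1}], force=4)

```text
clock: 6.87
tool_pos: [0.6998, 0.2527, 0.1423]
eef_rot: [0.612, 0.791, 0.0, -0.0]
contact_force: [-0.8, -1.4, -2.2]
opening: 0.503
```

```bash
python3 -c "
from look import *
plan((.6675,.2439,.152,104.6)); look(4)"
```

```text
t 6.87 pos [0.6998 0.2527 0.1423] ang 104.6 open 0.503 F [-0.8 -1.4 -2.2] tilt [-0.  0. -1.]
[-0.03, -3.35, -0.97] turn -0.0
```

View pics/look4.png

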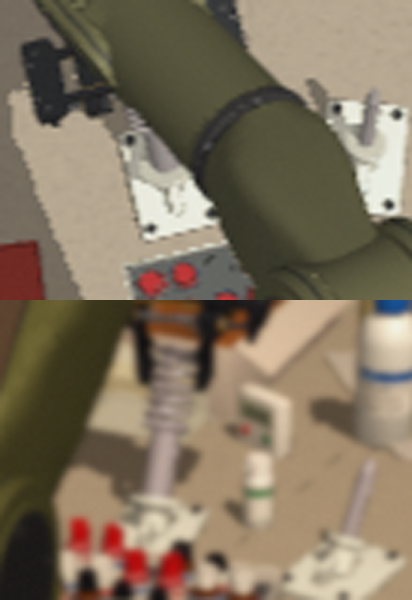

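Call:
send_rows(series=[{"delta_pos": [0, -0.25, 0.43], "turn": 0, "jaw": 1}, {"delta_pos": [0, -0.5, 0.87], "turn": 0, "jaw": 1}, {"delta_pos": [0, -0.75, 1.3], "turn": 0, "jaw": 1}, {"delta_pos": [0, -1.0, 1.73], "turn": 0, "jaw": 1}, {"delta_pos": [0, -1.25, 2.16], "turn": 0, "jaw": 1}, {"delta_pos": [0, -1.25, 2.16], "turn": 0, "jaw": 1}])

```text
clock: 7.47
tool_pos: [0.6859, 0.2486, 0.1203]
eef_rot: [0.611, 0.791, -0.001, -0.0]
contact_force: [-0.9, -0.8, -2.6]
opening: 0.503
```

```bash
python3 -c "
from look import *
plan((.6675,.2439,.152,104.6)); look(5)"
```

```text
t 7.47 pos [0.6859 0.2486 0.1203] ang 104.6 open 0.503 F [-0.9 -0.8 -2.6] tilt [-0.002 -0.002 -1.   ]
[0.01, -1.91, -3.17] turn 0.0
```

View pics/look5.png

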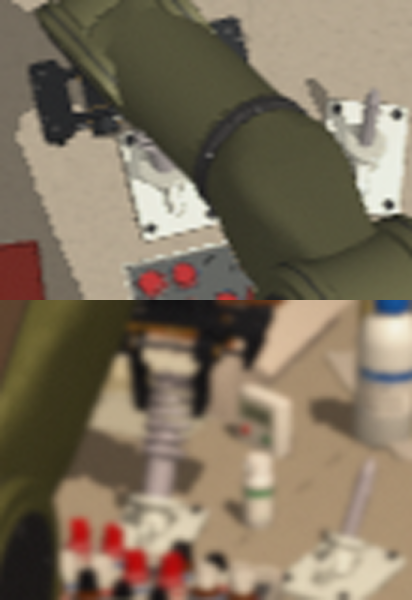

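Call:
send_rows(series=[{"delta_pos": [0, -0.25, 0.43], "turn": 0, "jaw": 1}, {"delta_pos": [0, -0.5, 0.87], "turn": 0, "jaw": 1}, {"delta_pos": [0, -0.75, 1.3], "turn": 0, "jaw": 1}, {"delta_pos": [0, -1.0, 1.73], "turn": 0, "jaw": 1}, {"delta_pos": [0, -1.25, 2.16], "turn": 0, "jaw": 1}, {"delta_pos": [0, -1.5, 2.6], "turn": 0, "jaw": 1}, {"delta_pos": [0, -1.5, 2.6], "turn": 0, "jaw": 1}])

```text
clock: 8.15
tool_pos: [0.6719, 0.2459, 0.095]
eef_rot: [0.611, 0.791, 0.0, -0.0]
contact_force: [-0.6, 0.3, -1.7]
opening: 0.501
```

```bash
python3 -c "
from look import *
plan((.667,.2438,.087,104.6)); look(6)"
```

```text
t 8.15 pos [0.6719 0.2459 0.095 ] ang 104.6 open 0.501 F [-0.6  0.3 -1.7] tilt [-0.001  0.    -1.   ]
[-0.08, -0.53, 0.8] turn 0.0
```

View pics/look6.png

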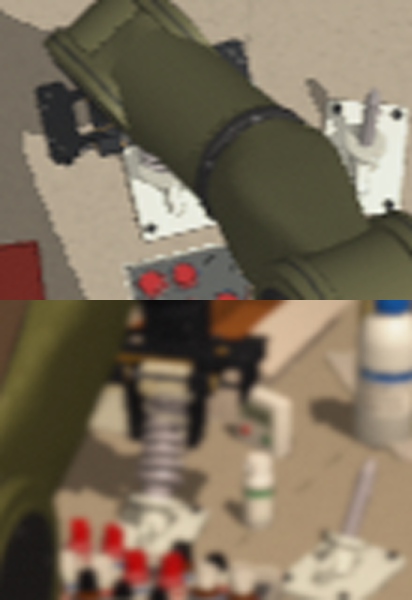

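Call:
send_rows(series=[{"delta_pos": [-0.05, -0.2, 0.35], "turn": 0, "jaw": 1}, {"delta_pos": [-0.05, -0.4, 0.7], "turn": 0, "jaw": 1}, {"delta_pos": [-0.05, -0.6, 1.0], "turn": 0, "jaw": 1}, {"delta_pos": [-0.05, -0.6, 1.0], "turn": 0, "jaw": 1}])

```text
clock: 8.58
tool_pos: [0.6663, 0.2437, 0.085]
eef_rot: [0.611, 0.791, -0.0, -0.0]
contact_force: [-0.3, 0.4, -0.4]
opening: 0.502
```

```bash
python3 -c "
from look import *
plan((.667,.2438,.087,104.6)); look(7)"
```

```text
t 8.58 pos [0.6663 0.2437 0.085 ] ang 104.6 open 0.502 F [-0.3  0.4 -0.4] tilt [-0.001  0.    -1.   ]
[-0.01, 0.07, -0.2] turn 0.0
```

View pics/look7.png

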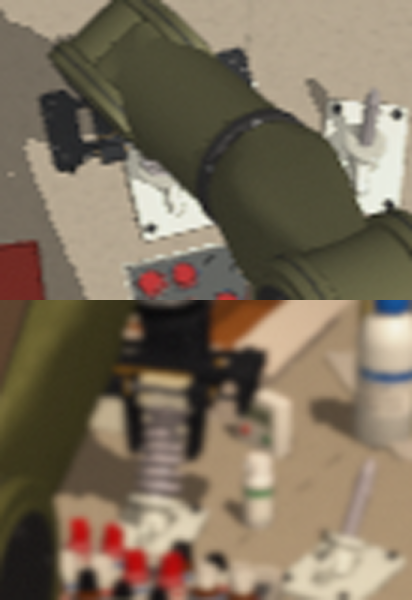

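Call:
send_rows(series=[{"delta_pos": [0, -0.2, 0.3], "turn": 0, "jaw": 1}, {"delta_pos": [0, -0.2, 0.3], "turn": 0, "jaw": 1}, {"delta_pos": [0, 0, 0], "turn": 0, "jaw": 0.3}, {"delta_pos": [0, 0, 0], "turn": 0, "jaw": 0.3}, {"delta_pos": [0, 0, 0], "turn": 0, "jaw": 0.3}, {"delta_pos": [0, 0, 0], "turn": 0, "jaw": 0.3}])

```text
clock: 9.18
tool_pos: [0.6671, 0.2435, 0.0857]
eef_rot: [0.612, 0.791, 0.0, 0.0]
contact_force: [-0.2, 0.2, 0.2]
opening: 0.701
```

Call:
send_rows(series=[{"delta_pos": [0, 0, -1.5], "turn": 0, "jaw": 0.3}, {"delta_pos": [0, 0, -4], "turn": 0, "jaw": 0.3}, {"delta_pos": [0, 0, -8], "turn": 0, "jaw": 0.3}, {"delta_pos": [0, 0, -11], "turn": 0, "jaw": 0.3}, {"delta_pos": [0, 0, -11], "turn": 0, "jaw": 0.3}])

```text
clock: 9.6
tool_pos: [0.6706, 0.246, 0.2045]
eef_rot: [0.612, 0.791, 0.006, 0.003]
contact_force: [-0.3, 1.4, 0.7]
opening: 0.703
```

```bash
python3 -c "
from look import *
plan((.4875,-.333,.17,40)); look(8)"
```

```text
t 9.6 pos [0.6706 0.246  0.2045] ang 104.5 open 0.703 F [-0.3  1.4  0.7] tilt [ 0.012  0.007 -1.   ]
[-51.46, -32.31, 2.83] turn 64.5
```

View pics/look8.png

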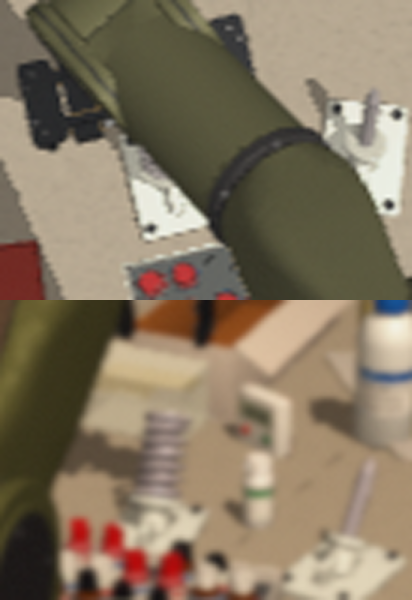

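Call:
send_rows(series=[{"delta_pos": [-51.5, -32.3, 0.5], "turn": 60, "jaw": 0.3}, {"delta_pos": [-51.5, -32.3, 0.5], "turn": 60, "jaw": 0.3}, {"delta_pos": [-51.5, -32.3, 0.5], "turn": 60, "jaw": 0.3}, {"delta_pos": [-51.5, -32.3, 0.5], "turn": 60, "jaw": 0.3}, {"delta_pos": [-51.5, -32.3, 0.5], "turn": 60, "jaw": 0.3}, {"delta_pos": [-51.5, -32.3, 0.5], "turn": 60, "jaw": 0.3}, {"delta_pos": [-51.5, -32.3, 0.5], "turn": 60, "jaw": 0.3}, {"delta_pos": [-51.5, -32.3, 0.5], "turn": 60, "jaw": 0.3}])

```text
clock: 10.37
tool_pos: [0.5646, -0.0762, 0.1918]
eef_rot: [0.917, 0.398, -0.001, -0.001]
contact_force: [1.0, -0.9, -0.4]
opening: 0.699
```

```bash
python3 -c "
from look import *
plan((.4875,-.333,.17,44.5))"
```

```text
t 10.37 pos [ 0.5646 -0.0762  0.1918] ang 47.0 open 0.699 F [ 1.  -0.9 -0.4] tilt [-0.003 -0.    -1.   ]
[-24.02, 11.9, 2.2] turn 2.5
```

Call:
send_rows(series=[{"delta_pos": [-23.8, 11.8, 2.2], "turn": 0, "jaw": 0.3}, {"delta_pos": [-23.8, 11.8, 2.2], "turn": 0, "jaw": 0.3}, {"delta_pos": [-23.8, 11.8, 2.2], "turn": 0, "jaw": 0.3}, {"delta_pos": [-23.8, 11.8, 2.2], "turn": 0, "jaw": 0.3}, {"delta_pos": [-23.8, 11.8, 2.2], "turn": 0, "jaw": 0.3}, {"delta_pos": [-23.8, 11.8, 2.2], "turn": 0, "jaw": 0.3}, {"delta_pos": [-23.8, 11.8, 2.2], "turn": 0, "jaw": 0.3}, {"delta_pos": [-23.8, 11.8, 2.2], "turn": 0, "jaw": 0.3}])

```text
clock: 11.03
tool_pos: [0.4873, -0.3355, 0.1689]
eef_rot: [0.918, 0.397, -0.003, 0.0]
contact_force: [-0.1, 0.1, 0.1]
opening: 0.698
```

Call:
send_rows(series=[{"delta_pos": [0, 0, 0], "turn": 0, "jaw": 0.3}, {"delta_pos": [0, 0, 0], "turn": 0, "jaw": 0.3}, {"delta_pos": [0, 0, 0], "turn": 0, "jaw": 0.3}])

```text
clock: 11.28
tool_pos: [0.4928, -0.3267, 0.1705]
eef_rot: [0.915, 0.403, 0.0, -0.001]
contact_force: [0.1, -0.1, -0.4]
opening: 0.701
```

```bash
python3 -c "
from look import *
plan((.4875,-.333,.12,44.5),(.4875,-.333,.055,44.5)); look(9)
t=cv2.imread('pics/raw_top_9.png')[165:260,235:450]; s=cv2.imread('pics/raw_scene_9.png')[160:285,235:450]
f=lambda a:cv2.resize(a,None,fx=2.7,fy=2.7,interpolation=cv2.INTER_CUBIC)
cv2.imwrite('pics/n9.png',cv2.vconcat([f(t),f(s)]))
"
```

```text
t 11.28 pos [ 0.4928 -0.3267  0.1705] ang 47.5 open 0.701 F [ 0.1 -0.1 -0.4] tilt [-0.     0.002 -1.   ]
[-0.83, 0.04, 5.05] turn 3.0
[-0.84, 0.05, 11.55] turn 3.0
```

View pics/n9.png

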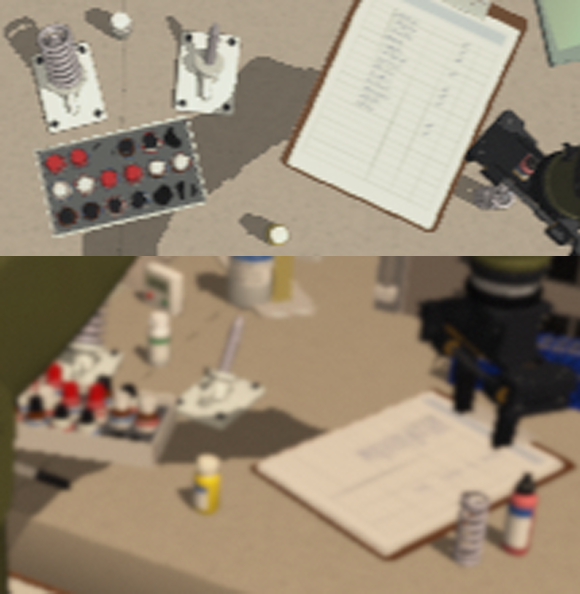

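Call:
send_rows(series=[{"delta_pos": [-0.8, 0, 0], "turn": 3, "jaw": 0.3}, {"delta_pos": [-0.8, 0, 2], "turn": 3, "jaw": 0.3}, {"delta_pos": [-0.8, 0, 5], "turn": 3, "jaw": 0.3}, {"delta_pos": [-0.8, 0, 7], "turn": 3, "jaw": 0.3}, {"delta_pos": [-0.8, 0, 7], "turn": 3, "jaw": 0.3}, {"delta_pos": [-0.8, 0, 7], "turn": 3, "jaw": 0.3}])

```text
clock: 11.88
tool_pos: [0.4866, -0.3338, 0.1003]
eef_rot: [0.926, 0.378, -0.0, -0.001]
contact_force: [-0.3, 0.0, -0.4]
opening: 0.7
```

```bash
python3 -c "
from look import *
plan((.4875,-.333,.055,44.5))"
```

```text
t 11.88 pos [ 0.4866 -0.3338  0.1003] ang 44.4 open 0.7 F [-0.3  0.  -0.4] tilt [-0.002  0.001 -1.   ]
[0.12, 0.01, 4.53] turn -0.1
```

Call:
send_rows(series=[{"delta_pos": [0.1, 0, 1.5], "turn": 0, "jaw": 0.3}, {"delta_pos": [0.1, 0, 3], "turn": 0, "jaw": 0.3}, {"delta_pos": [0.1, 0, 4.5], "turn": 0, "jaw": 0.3}, {"delta_pos": [0.1, 0, 4.5], "turn": 0, "jaw": 0.3}, {"delta_pos": [0.1, 0, 4.5], "turn": 0, "jaw": 0.3}])

```text
clock: 12.3
tool_pos: [0.488, -0.3343, 0.0568]
eef_rot: [0.926, 0.377, 0.0, 0.0]
contact_force: [0.1, 0.1, -0.1]
opening: 0.698
```

Call:
send_rows(series=[{"delta_pos": [0, 0, 0], "turn": 0, "jaw": 1}, {"delta_pos": [0, 0, 0], "turn": 0, "jaw": 1}, {"delta_pos": [0, 0, 0], "turn": 0, "jaw": 1}, {"delta_pos": [0, 0, 0], "turn": 0, "jaw": 1}, {"delta_pos": [0, 0, 0], "turn": 0, "jaw": 1}, {"delta_pos": [0, 0, 0], "turn": 0, "jaw": 1}], force=12)

```text
clock: 12.8
tool_pos: [0.4876, -0.3345, 0.0561]
eef_rot: [0.926, 0.377, 0.0, 0.0]
contact_force: [0.2, -0.1, 2.6]
opening: 0.343
```

Call:
send_rows(series=[{"delta_pos": [0, 0, -4], "turn": 0, "jaw": 1}, {"delta_pos": [0, 0, -8], "turn": 0, "jaw": 1}, {"delta_pos": [0, 0, -11], "turn": 0, "jaw": 1}, {"delta_pos": [0, 0, -14], "turn": 0, "jaw": 1}, {"delta_pos": [0, 0, -15], "turn": 0, "jaw": 1}, {"delta_pos": [0, 0, -15], "turn": 0, "jaw": 1}])

```text
clock: 13.3
tool_pos: [0.4887, -0.3353, 0.2083]
eef_rot: [0.926, 0.377, 0.002, 0.002]
contact_force: [0.3, -0.0, -1.5]
opening: 0.339
```

```bash
python3 -c "
from look import *
plan((.6984,.0411,.2,85.9))"
```

```text
t 13.3 pos [ 0.4887 -0.3353  0.2083] ang 44.3 open 0.339 F [ 0.3 -0.  -1.5] tilt [ 0.005 -0.003 -1.   ]
[41.29, -12.31, 0.82] turn -41.6
```

Call:
send_rows(series=[{"delta_pos": [41.1, -12.5, 0.8], "turn": -41.6, "jaw": 1}, {"delta_pos": [41.1, -12.5, 0.8], "turn": -41.6, "jaw": 1}, {"delta_pos": [41.1, -12.5, 0.8], "turn": -41.6, "jaw": 1}, {"delta_pos": [41.1, -12.5, 0.8], "turn": -41.6, "jaw": 1}, {"delta_pos": [41.1, -12.5, 0.8], "turn": -41.6, "jaw": 1}, {"delta_pos": [41.1, -12.5, 0.8], "turn": -41.6, "jaw": 1}, {"delta_pos": [41.1, -12.5, 0.8], "turn": -41.6, "jaw": 1}, {"delta_pos": [41.1, -12.5, 0.8], "turn": -41.6, "jaw": 1}])

```text
clock: 13.97
tool_pos: [0.647, -0.0406, 0.1966]
eef_rot: [0.732, 0.682, -0.002, -0.002]
contact_force: [0.5, 0.2, -0.2]
opening: 0.34
```

```bash
python3 -c "
from look import *
plan((.6949,.0414,.2,85.9))"
```

```text
t 13.97 pos [ 0.647  -0.0406  0.1966] ang 85.9 open 0.34 F [ 0.5  0.2 -0.2] tilt [-0.004  0.    -1.   ]
[8.52, 4.19, -0.35] turn 0.0
```

Call:
send_rows(series=[{"delta_pos": [8, 4.1, 0], "turn": 0, "jaw": 1}, {"delta_pos": [8, 4.1, 0], "turn": 0, "jaw": 1}, {"delta_pos": [8, 4.1, 0], "turn": 0, "jaw": 1}, {"delta_pos": [8, 4.1, 0], "turn": 0, "jaw": 1}, {"delta_pos": [8, 4.1, 0], "turn": 0, "jaw": 1}, {"delta_pos": [8, 4.1, 0], "turn": 0, "jaw": 1}, {"delta_pos": [8, 4.1, 0], "turn": 0, "jaw": 1}])

```text
clock: 14.55
tool_pos: [0.6935, 0.0315, 0.1986]
eef_rot: [0.733, 0.68, -0.001, 0.0]
contact_force: [-0.5, -0.5, -0.3]
opening: 0.339
```

```bash
python3 -c "
from look import *
plan((.6949,.0414,.175,85.9))"
```

```text
t 14.55 pos [0.6935 0.0315 0.1986] ang 85.7 open 0.339 F [-0.5 -0.5 -0.3] tilt [-0.002 -0.002 -1.   ]
[1.0, 0.07, 2.36] turn -0.2
```

Call:
send_rows(series=[{"delta_pos": [1, 0.1, 1], "turn": 0, "jaw": 1}, {"delta_pos": [1, 0.1, 2.3], "turn": 0, "jaw": 1}, {"delta_pos": [1, 0.1, 2.3], "turn": 0, "jaw": 1}, {"delta_pos": [1, 0.1, 2.3], "turn": 0, "jaw": 1}, {"delta_pos": [1, 0.1, 2.3], "turn": 0, "jaw": 1}])

```text
clock: 14.97
tool_pos: [0.6959, 0.0442, 0.1762]
eef_rot: [0.732, 0.681, -0.0, -0.0]
contact_force: [-0.1, 0.5, -0.5]
opening: 0.339
```

```bash
python3 -c "
from look import *
plan((.6949,.0414,.155,85.9)); look(10,top=(260,145),scene=(270,130),ov=True)"
```

```text
t 14.97 pos [0.6959 0.0442 0.1762] ang 85.9 open 0.339 F [-0.1  0.5 -0.5] tilt [-0.001 -0.    -1.   ]
[-0.28, -0.08, 2.12] turn -0.0
```

View pics/look10.png

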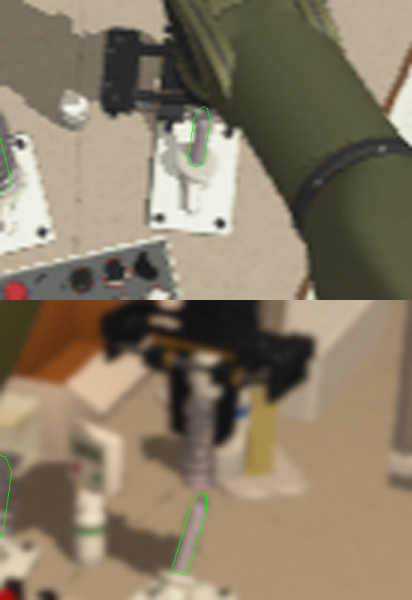

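```bash
python3 -c "
from look import *
from model import cyl
im=cv2.imread('pics/raw_scene_10.png');k=8;u,v=285,135
im=cv2.resize(im[v:v+65,u:u+60],None,fx=k,fy=k,interpolation=cv2.INTER_CUBIC)
P=cyl(.6959,.0442,.0315,.08)[0]+[0,0,.120]
for Q in (P,mount_parts(.6605,.0438,3.07,.015,.042)[1]):
    h=cv2.convexHull(((proj('scene',Q)-[u,v]+.5)*k-.5).astype(np.float32)).astype(np.int32); cv2.polylines(im,[h],True,(0,255,0),1)
cv2.imwrite('pics/n10.png',im)"
```

```text
(no output)
```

View pics/n10.png

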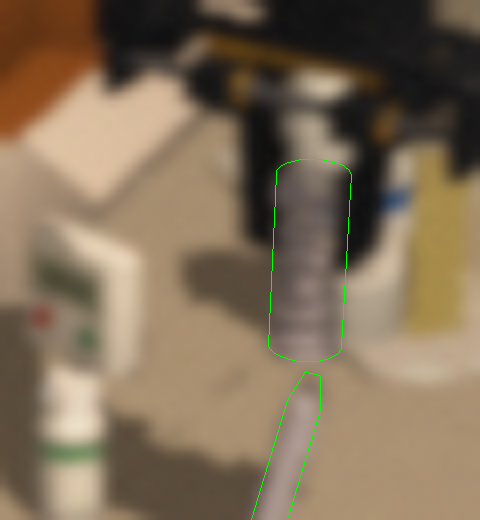

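Call:
send_rows(series=[{"delta_pos": [-0.2, -0.1, 0.3], "turn": 0, "jaw": 1}, {"delta_pos": [-0.2, -0.1, 1], "turn": 0, "jaw": 1}, {"delta_pos": [-0.2, -0.1, 1.6], "turn": 0, "jaw": 1}, {"delta_pos": [-0.2, -0.1, 2.1], "turn": 0, "jaw": 1}, {"delta_pos": [-0.2, -0.1, 2.1], "turn": 0, "jaw": 1}, {"delta_pos": [-0.2, -0.1, 2.1], "turn": 0, "jaw": 1}])

```text
clock: 15.57
tool_pos: [0.6946, 0.0425, 0.1548]
eef_rot: [0.732, 0.681, -0.0, -0.0]
contact_force: [0.5, 0.0, -1.1]
opening: 0.343
```

```bash
python3 -c "
from look import *
plan((.6949,.0414,.155,85.9)); look(11,top=(260,145),scene=(285,135),w=60,h=65)"
```

```text
t 15.57 pos [0.6946 0.0425 0.1548] ang 85.9 open 0.343 F [ 0.5  0.  -1.1] tilt [-0.001  0.    -1.   ]
[-0.11, 0.04, -0.02] turn 0.0
```

View pics/look11.png

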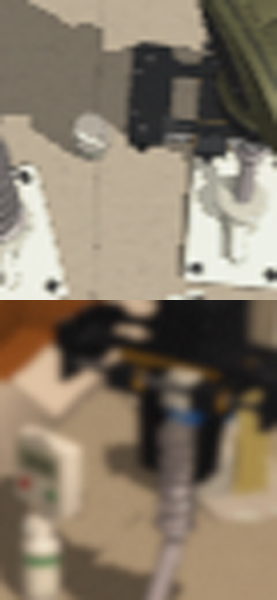

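Call:
send_rows(series=[{"delta_pos": [0, 0, 0], "turn": 0, "jaw": 1}, {"delta_pos": [0, 0.5, 0.1], "turn": 0, "jaw": 1}, {"delta_pos": [0, 1.0, 0.2], "turn": 0, "jaw": 1}, {"delta_pos": [0, 1.5, 0.3], "turn": 0, "jaw": 1}, {"delta_pos": [0, 2.0, 0.5], "turn": 0, "jaw": 1}, {"delta_pos": [0, 2.5, 0.7], "turn": 0, "jaw": 1}, {"delta_pos": [0, 3.0, 1.0], "turn": 0, "jaw": 1}, {"delta_pos": [0, 3.2, 1.1], "turn": 0, "jaw": 1}], force=4)

```text
clock: 16.33
tool_pos: [0.7273, 0.04, 0.1437]
eef_rot: [0.732, 0.681, -0.0, -0.0]
contact_force: [-1.0, 0.2, -1.6]
opening: 0.347
```

```bash
python3 -c "
from look import *
plan(); look(12,top=(260,145),scene=(285,135),w=60,h=65)"
```

```text
t 16.33 pos [0.7273 0.04   0.1437] ang 85.9 open 0.347 F [-1.   0.2 -1.6] tilt [-0. -0. -1.]
```

View pics/look12.png

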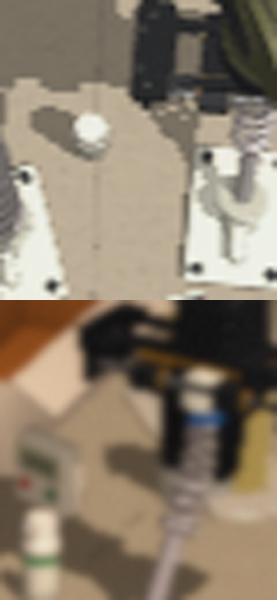

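Call:
send_rows(series=[{"delta_pos": [0, -0.35, 0.43], "turn": 0, "jaw": 1}, {"delta_pos": [0, -0.65, 0.87], "turn": 0, "jaw": 1}, {"delta_pos": [0, -0.9, 1.3], "turn": 0, "jaw": 1}, {"delta_pos": [0, -1.15, 1.73], "turn": 0, "jaw": 1}, {"delta_pos": [0, -1.4, 2.16], "turn": 0, "jaw": 1}, {"delta_pos": [0, -1.4, 2.16], "turn": 0, "jaw": 1}])

```text
clock: 16.93
tool_pos: [0.7115, 0.0411, 0.1217]
eef_rot: [0.732, 0.682, -0.001, -0.001]
contact_force: [-0.1, -0.3, -0.4]
opening: 0.351
```

```bash
python3 -c "
from look import *
plan((.6921,.0416,.0875,85.9)); look(13,top=(260,145),scene=(285,135),w=60,h=65)"
```

```text
t 16.93 pos [0.7115 0.0411 0.1217] ang 85.9 open 0.351 F [-0.1 -0.3 -0.4] tilt [-0.003 -0.    -1.   ]
[-0.09, -1.93, 3.42] turn 0.0
```

View pics/look13.png

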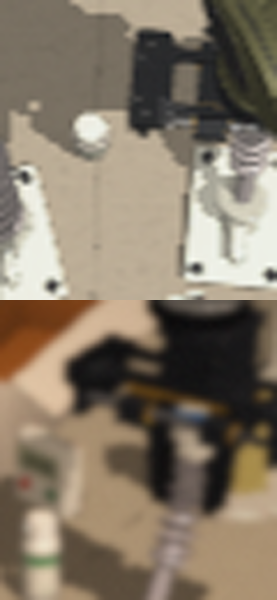

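Call:
send_rows(series=[{"delta_pos": [-0.05, -0.25, 0.43], "turn": 0, "jaw": 1}, {"delta_pos": [-0.05, -0.5, 0.87], "turn": 0, "jaw": 1}, {"delta_pos": [-0.05, -0.75, 1.3], "turn": 0, "jaw": 1}, {"delta_pos": [-0.05, -1.0, 1.73], "turn": 0, "jaw": 1}, {"delta_pos": [-0.05, -1.25, 2.16], "turn": 0, "jaw": 1}, {"delta_pos": [-0.05, -1.5, 2.6], "turn": 0, "jaw": 1}, {"delta_pos": [-0.05, -1.5, 2.6], "turn": 0, "jaw": 1}])

```text
clock: 17.62
tool_pos: [0.6966, 0.0417, 0.0957]
eef_rot: [0.732, 0.682, -0.001, -0.001]
contact_force: [-0.5, -0.3, -0.9]
opening: 0.349
```

```bash
python3 -c "
from look import *
plan((.6921,.0416,.0875,85.9)); look(14,top=(260,145),scene=(285,160),w=60,h=65)"
```

```text
t 17.62 pos [0.6966 0.0417 0.0957] ang 85.9 open 0.349 F [-0.5 -0.3 -0.9] tilt [-0.003 -0.001 -1.   ]
[-0.04, -0.44, 0.82] turn 0.0
```

View pics/look14.png

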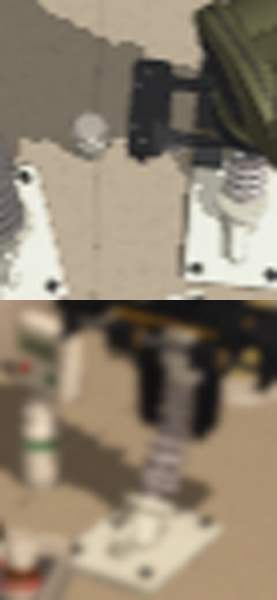

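Nearly home; finish the slide and press slightly, then release.

Call:
send_rows(series=[{"delta_pos": [0, -0.2, 0.35], "turn": 0, "jaw": 1}, {"delta_pos": [0, -0.4, 0.7], "turn": 0, "jaw": 1}, {"delta_pos": [0, -0.6, 1.0], "turn": 0, "jaw": 1}, {"delta_pos": [0, -0.75, 1.3], "turn": 0, "jaw": 1}, {"delta_pos": [0, -0.75, 1.3], "turn": 0, "jaw": 1}])

```text
clock: 18.13
tool_pos: [0.6917, 0.0426, 0.0846]
eef_rot: [0.732, 0.681, 0.001, 0.001]
contact_force: [0.7, -0.8, 2.2]
opening: 0.347
```

```bash
python3 -c "
from look import *
plan((.6921,.0416,.0875,85.9)); look(15,top=(260,145),scene=(285,160),w=60,h=65)"
```

```text
t 18.13 pos [0.6917 0.0426 0.0846] ang 85.9 open 0.347 F [ 0.7 -0.8  2.2] tilt [ 0.003  0.001 -1.   ]
[-0.09, 0.05, -0.29] turn -0.0
```

View pics/look15.png

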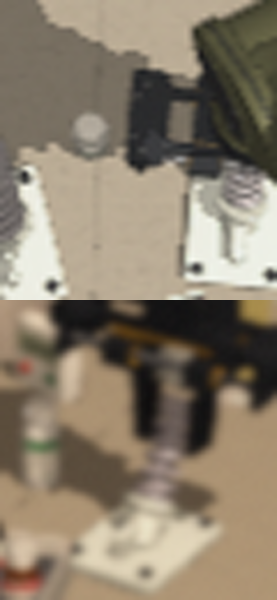

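Contact felt (2 N upward) and the spring's foot meets the flange. Release and retreat.

Call:
send_rows(series=[{"delta_pos": [0, 0, 0], "turn": 0, "jaw": 0.45}, {"delta_pos": [0, 0, 0], "turn": 0, "jaw": 0.45}, {"delta_pos": [0, 0, 0], "turn": 0, "jaw": 0.45}, {"delta_pos": [0, 0, 0], "turn": 0, "jaw": 0.45}])

```text
clock: 18.57
tool_pos: [0.6896, 0.0425, 0.0834]
eef_rot: [0.732, 0.681, -0.001, -0.001]
contact_force: [-0.5, 0.4, 0.9]
opening: 0.548
```

Call:
send_rows(series=[{"delta_pos": [0, 0, -1.5], "turn": 0, "jaw": 0.45}, {"delta_pos": [0, 0, -4], "turn": 0, "jaw": 0.45}, {"delta_pos": [0, 0, -8], "turn": 0, "jaw": 0.45}, {"delta_pos": [0, 0, -11], "turn": 0, "jaw": 0.45}, {"delta_pos": [0, 0, -11], "turn": 0, "jaw": 0.45}])

```text
clock: 18.98
tool_pos: [0.6944, 0.0437, 0.2024]
eef_rot: [0.732, 0.681, 0.006, 0.003]
contact_force: [0.6, 1.1, 1.0]
opening: 0.552
```

Call:
send_rows(series=[{"delta_pos": [-29, -17, 0], "turn": 0, "jaw": 0.45}, {"delta_pos": [-29, -17, 0], "turn": 0, "jaw": 0.45}, {"delta_pos": [-29, -17, 0], "turn": 0, "jaw": 0.45}, {"delta_pos": [-29, -17, 0], "turn": 0, "jaw": 0.45}, {"delta_pos": [-29, -17, 0], "turn": 0, "jaw": 0.45}, {"delta_pos": [-29, -17, 0], "turn": 0, "jaw": 0.45}, {"delta_pos": [-29, -17, 0], "turn": 0, "jaw": 0.45}, {"delta_pos": [-29, -17, 0], "turn": 0, "jaw": 0.45}])

```text
clock: 19.65
tool_pos: [0.5003, -0.2338, 0.1946]
eef_rot: [0.732, 0.682, -0.0, 0.0]
contact_force: [-0.4, -0.2, 0.3]
opening: 0.555
```

```bash
python3 - <<'E'
from look import *
from model import *
plan()
k=5
sp=[]
for (x,y,yaw,d) in ((.6365,.2358,3.397,.046),(.6605,.0438,3.07,.0315)):
    sp.append((np.r_[ring(d/2,0),ring(d/2,.08)]@A.T+[0,0,.04])@R(yaw).T+[x,y,0])
for c,(u,v) in (("top",(235,155)),("scene",(245,150))):
    f=vision.snapshot(c); cv2.imwrite(f"pics/fin_{c}.png",f)
    im=cv2.resize(f[v:v+75,u:u+110],None,fx=k,fy=k,interpolation=cv2.INTER_CUBIC); o=im.copy()
    for P in sp:
        h=cv2.convexHull(((proj(c,P)-[u,v]+.5)*k-.5).astype(np.float32)).astype(np.int32); cv2.polylines(o,[h],True,(0,255,0),1)
    cv2.imwrite(f"pics/F{c}.png",cv2.resize(cv2.hconcat([im,o]),(800,273)))
cv2.imwrite("pics/F.png",cv2.vconcat([cv2.imread("pics/Ftop.png"),cv2.imread("pics/Fscene.png")]))
E
```

```text
t 19.65 pos [ 0.5003 -0.2338  0.1946] ang 85.9 open 0.555 F [-0.4 -0.2  0.3] tilt [ 0. -0. -1.]
```

View pics/F.png

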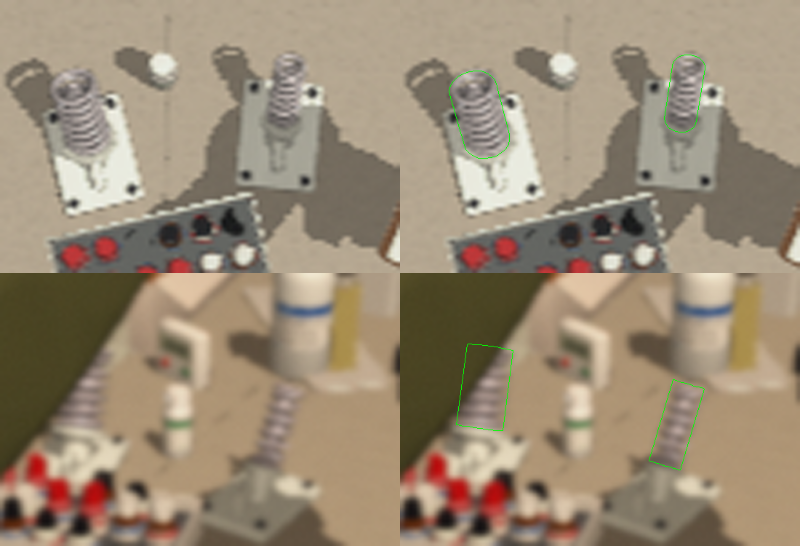

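Call:
send_rows(series=[{"delta_pos": [-8, -4, 0], "turn": 0, "jaw": 0.45}, {"delta_pos": [-8, -4, 0], "turn": 0, "jaw": 0.45}, {"delta_pos": [-8, -4, 0], "turn": 0, "jaw": 0.45}, {"delta_pos": [-8, -4, 0], "turn": 0, "jaw": 0.45}])

```text
clock: 20.08
tool_pos: [0.4537, -0.3129, 0.194]
eef_rot: [0.734, 0.679, -0.001, 0.0]
contact_force: [0.9, 0.5, 0.1]
opening: 0.549
```

```bash
python3 - <<'E'
from look import *
from model import *
k=9; rows=[]
for c,boxes in (("scene",((250,165),(300,175))),("top",((240,168),(292,160)))):
    f=vision.snapshot(c); cv2.imwrite(f"pics/fin2_{c}.png",f); L=[]
    for (u,v),(x,y,yaw,d) in zip(boxes,((.6365,.2358,3.397,.046),(.6605,.0438,3.07,.0315))):
        im=cv2.resize(f[v:v+45,u:u+38],None,fx=k,fy=k,interpolation=cv2.INTER_CUBIC); o=im.copy()
        P=(np.r_[ring(d/2,0),ring(d/2,.08)]@A.T+[0,0,.04])@R(yaw).T+[x,y,0]
        h=cv2.convexHull(((proj(c,P)-[u,v]+.5)*k-.5).astype(np.float32)).astype(np.int32); cv2.polylines(o,[h],True,(0,255,0),1)
        L+=[im,o]
    rows.append(cv2.hconcat(L))
im=cv2.vconcat(rows); s=min(800/im.shape[1],600/im.shape[0]); cv2.imwrite("pics/G.png",cv2.resize(im,None,fx=s,fy=s,interpolation=cv2.INTER_AREA))
E
```

```text
(no output)
```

View pics/G.png

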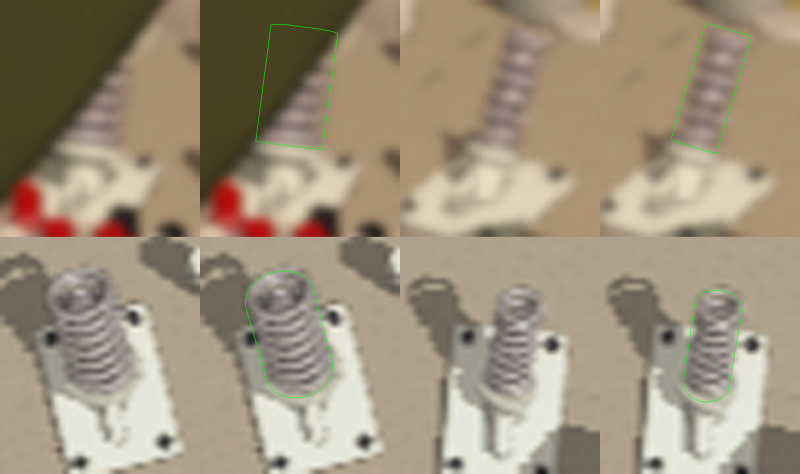

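```bash
python3 - <<'E'
from model import *
for n,(x,y,yaw,d) in {"wide_spring":(.6365,.2358,3.397,.046),"narrow_spring":(.6605,.0438,3.07,.0315)}.items():
  for c in("top","scene"):
    C=proj(c,[[x+.02,y,.075]])[0]
    for L in nets.trace(c,n):
        v,u=np.nonzero(L["region"])
        if np.hypot(u.mean()-C[0],v.mean()-C[1])>8: continue
        f=lambda p:[(np.r_[ring(d/2,p[0]),ring(d/2,.08+p[0])]@A.T+[p[1],0,.04])@R(yaw).T+[x,y,0]]
        o=min(((-iou(c,f((s,a)),L["region"]),s,a) for s in np.arange(-.01,.0141,.001) for a in np.arange(-.004,.0041,.002)))
        print(n,c,round(L["score"],2),len(u),"slide mm",round(o[1]*1e3,1),"lat",round(o[2]*1e3,1),"iou",round(-o[0],3),"iou0",round(iou(c,f((0,0)),L["region"]),3))
for c in ("top","scene"):
  for n in ("vial_a","dropper_a","marker_a"):
    for L in nets.boxes_of(c,n)[:4]: print(c,n,round(L["score"],2),np.round(np.array(L["location"])[::-1]*[560,420],1))
E
```

```text
wide_spring top 0.66 243 slide mm -3.0 lat -4.0 iou 0.812 iou0 0.786
wide_spring scene 0.59 71 slide mm -7.0 lat -4.0 iou 0.242 iou0 0.239
narrow_spring top 0.51 162 slide mm -3.0 lat -4.0 iou 0.861 iou0 0.832
narrow_spring scene 0.67 109 slide mm -2.0 lat 0.0 iou 0.501 iou0 0.477
top dropper_a 0.49 [424.5 227.3]
top marker_a 0.68 [273.5 265.5]
scene vial_a 0.67 [293.2 190.9]
scene vial_a 0.61 [310.2 242.6]
scene dropper_a 0.75 [427.  256.4]
scene marker_a 0.58 [248.6 241.1]
scene marker_a 0.48 [321.8 182.1]
```

```bash
python3 -c "
from plant import r, order
print(order.finish_job())"
```

```text
the job is handed in; nothing more can be done
None
```

Both springs are on their rods and released: the wide spring on the thick rod and the narrow spring on the thin rod. I handed the job in at about 21 s of the 59 s allowed; `finish_job` gives no verdict.

**How it was done:** I held each spring upright and lowered it over the nose of its rod. I then tilted it against the nose with a light 4 N grip and slid it down along the rod until it was home. Neither spring snagged, so no twisting was needed.

**Seating:** In the final pictures, each spring's outline matches where it should be when fully home. A fit along the rod found neither spring sitting high. The best fits came out 2 to 3 mm below home, which is within the measuring error.
- **Narrow spring:** the wrist showed about 2 N of upward force at the bottom of the slide.
- **Wide spring:** the wrist showed only the spring's weight coming off.

**Weaker checks:**
- The arm hid most of the wide spring from the scene camera, so that view's fit (overlap only 0.24) says little.
- The top-camera fits put both springs 4 mm to the side, at the edge of the range I searched. I put this down to loosely drawn outlines.

**Bystanders:** No contact with them was felt. The smaller vial, dropper bottle and marker were found again close to where they started. The top-camera networks did not report the smaller vial, and their dropper position differed by about 6 px from my first reading. The scene camera showed the dropper bottle unmoved. I checked the larger vial only by eye, and it looked unmoved.

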